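Swap bottles on the vortex mixer and hold the new one pressed

ROBOT

A 6-joint arm with a two-finger parallel gripper is mounted at the origin on a cart in front of the work surface, level with it; the furniture and walls round the work are solid. World frame = base frame: x ahead of the robot, y to its left, z up, the work surface at z = 0. Lengths are in m, angles in rad, forces in N, time in s.
With the tool pointing down it reaches from about 0.325 to 0.775 m from the base axis. Payload 9.3 kg.
Tool frame: the origin (TCP) lies on the centre line of the jaws, within the pads' length; the fingertips stand r.tip_reach ahead of it and the grasp point (between the pads) lies 11 mm behind it (r.tip_reach is the distance from the TCP to the fingertips, in m); z points along the fingers, y is the line along which they close (so a half turn about z gives the same grasp; the last joint's range is limited). The gripper opens to 85 mm and grips with 20 to 120 N. Pads are 22 mm wide; open, the fingers measure 114 mm over their backs; the gripper's body (76 mm by 85 mm) begins 54 mm behind the grasp point. The pads swing forward as they close: fully open they stand 13 mm farther back than shut.
Start: joints at [1.07, 0.259, 0.021, 1.334, 0, 1.418], TCP at [0.187, 0.517, 0.239] pointing down, gripper open.
Joint ranges: [-3.04, 3.04], [-0.91, 1.82], [-1.04, 1.36], [-1.92, 1.95], [-1.52, 1.45], [-3.14, 3.14]. Speed limits (rad/s): [2.22, 2.22, 2.79, 3.14, 3.14, 3.14].

INTERFACE

Orientations are given as a unit quaternion [w, x, y, z].
In Python, from bench import r gives the robot as it stands. The module is installed in compiled form; this text tells all that it offers.
- The arm moves only by the tool jog_arm, never from a script. Its argument "commands" is a list of rows, each an object with "dp": the shift along the world's x, y, z in m, a list of three; "twist": the turn, a rotation vector about the world's x, y, z in rad, a list of three; "hand": the closure, from 0 (fully open) to 1 (shut). In form: [{"dp": [dx, dy, dz], "twist": [rx, ry, rz], "hand": hand}, ...]. A call has 1 to 12 rows; each row shifts and turns the commanded pose from where the row before left it; what a row does not reach is not made up. A row lasts 1/12 s, in which the tool goes at most 41.7 mm and 7.16 degrees, less where a joint would pass 70% of its speed; a pose out of reach is approached as far as the arm can. A call is refused whole if a number of a shift passes 0.0417 or a number of a turn 0.125, either way. A call with a gripper value outside its range is refused whole. The fingers move at their own pace and stop on an object; "force" is the grip in N (left out, the last holds). Time passes only in rows, so rows that do not move let the fingers close. It gives the time, the measured TCP pose, the force, the opening and the grip force at its end, in the units of the state.
- r.state(): the state, without advancing time (a new reading comes with each control period).
- r.get_image(name): name is "scene" or "top" or "wrist"; returns (picture, depth): 480x640x3 uint8, red, green, blue; 480x640 float32, m along the optical axis (not along the pixel's ray), 0 where there is no reading.
- r.camera_model(name): a dict with "mtx" (3x3 intrinsics, pixels), "k1" (the pictures are not rectified: a ray, as slopes to the right and down, at radius r is drawn at 1 + k1 r^2 times it, then the intrinsics apply), "rvec" (rotation vector, rad) and "tvec" (3), from world to camera coordinates, as OpenCV has them. Camera axes: x right, y down, z forward; pixel columns grow to the right and rows downward; lengths in m; the calibration is good to about 2 mm. A picture is of the moment at which its call begins: read the wrist's pose just before it. camera_model takes no time and is no camera call; for the wrist camera it gives the pose at the moment of the call.
- r.finish_job(): hands the job in; it is judged then, once.
Trained networks look in the newest picture that a camera, given by its name, has taken for a name from the list of things; names that differ only in an ending like _2 or _b are one class to them, and where a whole thing is asked for, a point or a joint stands for the part that bears it (a point fixed in the world has none). Each returns a list of dicts, best first, with "confidence" (0 to 1); they miss things now and then, are a little off and sometimes report something else, mostly with a low value. They report only what shows in the picture. A call takes as long as a camera call. They do not tell look-alikes from the thing itself.
- r.regions_of(label, camera): "region" (480x640 bool, what is visible of it) and "xy" ([column, row] in pixels, amid what is visible of it).
The state is a dict: "time_s": time; "q": joint angles; "dq": joint speeds; "tau": joint torques, N m; "ee_pos": TCP position; "eef_rot": TCP orientation; "contact_force": force on the tool from outside, world axes, zero at the start; "torque": the same for the moment, N m; "grip_width": finger opening in m; "finger_force": force on a finger pad.
Only numpy, scipy, OpenCV 4.12 (cv2) and the standard library are available. Lean on these libraries where they do the work, as an engineer would, in place of code of your own. Each camera call takes 0.05 s, during which the arm holds its last target. There are 200 camera calls.

TASK

The amber bottle standing in the cup of the vortex mixer is mixed: take it out and lower or drop it from close above into the wire collection basket. Then take the other amber bottle from the bench, stand it upright in the mixer's spring-loaded cup and press it down to half of the cup's travel (6 mm of 12 mm, the collar edge in the middle of the green band), as one does to keep the mixer running. Finish holding it there, still gripped and pressed down; leave the green-capped and blue-capped bottles alone.

Things in the scene. Friction and masses are not known exactly. Their poses are not given: they have to be found in the camera images.
- mixer: Vortex mixer, fixed to the bench: white foot 130x115 mm (x, y) with a smaller blue upper housing 110x100 mm, top of the housing 85 mm above the bench, dark steel collar of radius 30 mm on it up to 91 mm. Its black rubber cup stands in the middle above the collar. Origin: centre of the underside; z up, front panel (knob, switch) on its -x side. Its place and yaw vary.
- mixer_seat (a point): Centre of the inner floor of the mixer's black rubber cup, on the cup's axis; moves down with the cup. 109 mm above the bench when the cup is up. The round cup is 14 mm deep inside, inner radius 19 mm at the floor widening to 24 mm at the rim, wall 3.5 mm; the rim is 123 mm above the bench when up. The amber bottles (radius 17 mm) stand in it loosely.
- mixer_cup (a joint): Travel of the spring-loaded cup straight down, m: 0 = fully up (at rest, also with a bottle merely standing in it), 0.012 = bottom stop. It springs back when let go. Pushing force needed about 2 N to start it, then 1 N more for each mm: about 8 N at 6 mm and 14 N at 12 mm. The stem under the cup carries a 6 mm wide green band: the collar's top edge crosses the band while the travel is 3 to 9 mm, its middle is 6 mm.
- mixed_bottle: The mixed bottle, standing in the mixer's cup at the start: amber bottle with black screw cap, 34 mm in diameter and 78 mm tall (body 62 mm, cap 25 mm in diameter above), about 60 g. Origin: centre of its underside; z along its axis to the cap (within 0.05 rad).
- mixed_mid (a point): A point on the axis of the mixed bottle, 36 mm above its underside.
- next_bottle: The next bottle, standing on the bench: same amber bottle with black cap, 34 mm in diameter and 78 mm tall (body 62 mm), about 60 g. Origin: centre of its underside; z along its axis to the cap (within 0.05 rad).
- basket: Wire collection basket of steel wire, fixed to the bench, open on top, 190x140 mm outside (x, y), 60 mm high, wall and floor 4 mm. Origin: centre of the underside; z up.
- basket_floor (a point): Centre of the inner floor of the wire basket, 4 mm above the bench; axes as the basket's (x along the 190 mm side).
- green_bottle: White bottle with green cap, 45 mm in diameter, 92 mm tall, loose on the bench; leave alone. Origin: centre of its underside.
- blue_bottle: White bottle with blue cap, 45 mm in diameter, 92 mm tall, loose on the bench; leave alone. Origin: centre of its underside.
Mind the look-alikes: they are no part of the job. What is shaped like the mixed_bottle but pink, purple or yellow is not meant.

How it is judged:
By the outcome, as a careful person would: the job done as asked, in the order asked, and still so for the second after the job is handed in, while the arm keeps its last pose, push and grip.
It also fails if it takes over 59 s, if anything falls off the work surface, if the arm or the gripper's body presses on something with over 40 N, if the wrist force passes 120 N, or if a joint passes its speed limit or range.

## Working session

There is one attempt and no reset: what is moved stays moved. The work goes in short steps, Python scripts to look and compute and a tool call to move; the robot and the scene stay as the last step left them, time stands still between calls to the robot, and variables do not carry over. Pictures are saved under pics/ and viewed, at most 10 in all, crops included, and the job is handed in when it is done.

Besides the shell and the picture viewer there is one more tool, called as name(argument=value, ...), one argument or row to a line, values as JSON. jog_arm: Moves the arm, as the interface text tells. Its arguments: {"type":"object","properties":{"commands":{"type":"array"},"force":{"type":"number"}},"required":["commands"]}

```bash
mkdir -p pics; cat > h.py <<'E'
import numpy as np, cv2
from bench import r
def cam(n):
    m=r.camera_model(n); R=cv2.Rodrigues(np.array(m["rvec"],float))[0]
    return np.array(m["mtx"],float),float(m["k1"]),R,np.array(m["tvec"],float).ravel()
def pts(c,uv,d):
    K,k1,R,t=c; uv=np.atleast_2d(np.array(uv,float))
    p=np.c_[(uv[:,0]-K[0,2])/K[0,0],(uv[:,1]-K[1,2])/K[1,1]]; s=p.copy()
    for _ in range(10): s=p/(1+k1*(s**2).sum(1,keepdims=True))
    X=np.c_[s,np.ones(len(s))]*np.reshape(d,(-1,1))
    return (X-t)@R
def proj(c,P):
    K,k1,R,t=c; X=np.atleast_2d(P)@R.T+t; s=X[:,:2]/X[:,2:]; s=s*(1+k1*(s**2).sum(1,keepdims=True))
    return s@K[:2,:2].T+K[:2,2]
def save(n,im): cv2.imwrite("pics/"+n+".png",im[...,::-1])
E
python3 - <<'E'
from h import *
print(r.tip_reach, r.state())
for n in ("top","scene"):
    im,d=r.get_image(n); save(n+"0",im); np.savez(n+"0.npz",im=im,d=d); c=cam(n)
    for l in ("mixer","mixer_cup","mixed_bottle","basket","green_bottle","blue_bottle"):
        for o in r.regions_of(l,n):
            m=o["region"]&(d>0); v,u=np.nonzero(m)
            if len(u)==0: print(n,l,"nod");continue
            P=pts(c,np.c_[u,v],d[v,u]); 
            print(n,l,round(o["confidence"],2),np.round(o["xy"]),len(u),np.median(P,0).round(3),np.percentile(P,2,0).round(3),np.percentile(P,98,0).round(3))
E
```

```text
0.008 {'time_s': 0.0, 'q': array([ 1.07039610e+00,  2.59208717e-01,  2.07377105e-02,  1.33369877e+00,
       -2.12637289e-05,  1.41819520e+00]), 'dq': array([ 0.00096911,  0.00118275,  0.00014149, -0.00016893,  0.00045478,
        0.00122469]), 'tau': array([ 1.62422664e-03, -5.55636120e+01,  3.44533861e+01,  1.33375759e-02,
       -8.25208531e-05, -1.48224166e-05]), 'ee_pos': array([0.18733145, 0.51681698, 0.23864772]), 'eef_rot': array([-2.10182691e-04,  1.73024344e-01,  9.84917309e-01, -6.53853239e-04]), 'contact_force': array([-0.16534683,  0.31252611,  0.05749385]), 'torque': array([ 0.00252184, -0.03629922, -0.00431791]), 'finger_force': 0.0, 'grip_width': 0.08537108516458213}
top mixer 0.84 [296. 260.] 2639 [0.45  0.094 0.084] [0.398 0.045 0.033] [0.524 0.155 0.124]
top mixer_cup 0.54 [295. 262.] 212 [0.46  0.099 0.121] [0.443 0.078 0.107] [0.491 0.128 0.126]
top mixed_bottle 0.83 [237. 240.] 251 [0.507 0.229 0.056] [0.496 0.218 0.008] [0.524 0.245 0.081]
top mixed_bottle 0.71 [266. 204.] 257 [0.586 0.165 0.056] [0.576 0.153 0.008] [0.605 0.182 0.082]
top mixed_bottle 0.53 [29
[... 1006 characters left out ...]
ottle 0.74 [273. 224.] 400 [0.459 0.093 0.158] [0.449 0.086 0.117] [0.477 0.109 0.187]
scene mixed_bottle 0.61 [257. 221.] 324 [0.505 0.226 0.048] [0.494 0.219 0.004] [0.522 0.245 0.078]
scene mixed_bottle 0.6 [298. 223.] 345 [0.585 0.162 0.046] [0.574 0.153 0.002] [0.603 0.18  0.078]
scene basket 0.76 [216. 205.] 3403 [0.466 0.366 0.003] [ 0.374  0.288 -0.003] [0.577 0.467 0.06 ]
scene green_bottle 0.65 [372. 369.] 754 [ 0.428 -0.248  0.062] [ 0.415 -0.263  0.006] [ 0.452 -0.225  0.092]
scene blue_bottle 0.61 [428. 420.] 920 [ 0.439 -0.379  0.061] [ 0.427 -0.398 -0.001] [ 0.498 -0.347  0.092]
scene blue_bottle 0.55 [274. 259.] 2831 [0.442 0.074 0.073] [0.395 0.039 0.018] [0.524 0.139 0.12 ]
```

```bash
python3 - <<'E'
from h import *
a=np.load("top0.npz");b=np.load("scene0.npz")
A=cv2.resize(a["im"][170:320,110:430],(800,375),interpolation=cv2.INTER_CUBIC)
save("crop1",A)
B=cv2.resize(b["im"][140:440,150:480],(660,600),interpolation=cv2.INTER_CUBIC)
save("crop2",B)
from scipy.optimize import least_squares
cams={n:cam(n) for n in("top","scene")}
# cylinder side/cap fit using both clouds
for nm,(x,y,z0) in dict(mix=(.467,.103,.109),A=(.511,.232,0),B=(.590,.167,0),C=(.458,-.014,0),D=(.443,-.117,0)).items():
    for n,s in(("top",a),("scene",b)):
        v,u=np.nonzero(s["d"]>0);P=pts(cams[n],np.c_[u,v],s["d"][v,u]);I=s["im"][v,u]
        q=np.hypot(P[:,0]-x,P[:,1]-y)<.03
        body=q&(P[:,2]>z0+.018)&(P[:,2]<z0+.055); top=q&(P[:,2]>z0+.073)&(P[:,2]<z0+.084)
        f=least_squares(lambda c:np.hypot(*(P[body,:2]-c).T)-.017,[x,y],loss="soft_l1",f_scale=.001).x
        print(nm,n,body.sum(),top.sum(),f.round(4),(P[top,:2].max(0)/2+P[top,:2].min(0)/2).round(4),np.median(P[top,2]).round(4),np.median(I[body],0))
E
```

```text
mix top 88 124 [0.4665 0.1024] [0.4652 0.1016] 0.1865 [45.5 37.  25. ]
mix scene 214 83 [0.4657 0.1039] [0.4637 0.102 ] 0.1848 [37. 29. 16.]
A top 86 101 [0.5132 0.2352] [0.5136 0.2339] 0.0774 [103.  62.  71.]
A scene 162 61 [0.512  0.2365] [0.5112 0.2333] 0.0761 [55.5 29.  35. ]
B top 99 96 [0.5938 0.1696] [0.5951 0.1691] 0.0772 [54. 31. 62.]
B scene 167 57 [0.5927 0.1714] [0.5924 0.1693] 0.0761 [28. 12. 33.]
C top 65 103 [ 0.4608 -0.0139] [ 0.4594 -0.0124] 0.0773 [133. 114.  36.]
C scene 188 88 [ 0.4597 -0.0118] [ 0.4584 -0.0115] 0.0759 [68.  61.5 27. ]
D top 77 100 [ 0.4445 -0.1201] [ 0.4447 -0.118 ] 0.0779 [91. 77. 57.]
D scene 209 101 [ 0.4434 -0.1175] [ 0.4434 -0.1172] 0.0758 [59. 49. 36.]
```

View pics/crop1.png

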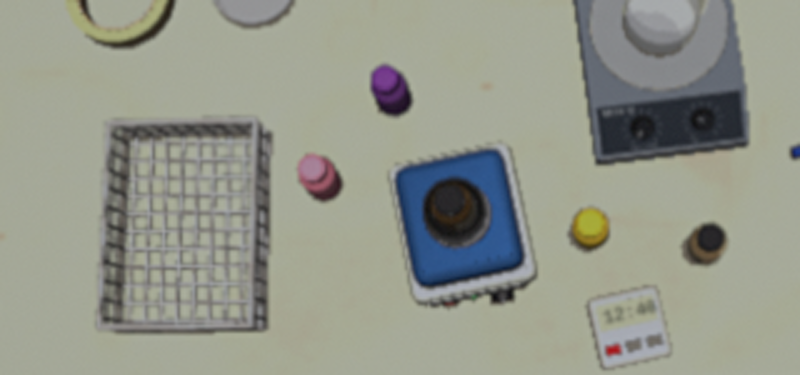

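View pics/crop2.png

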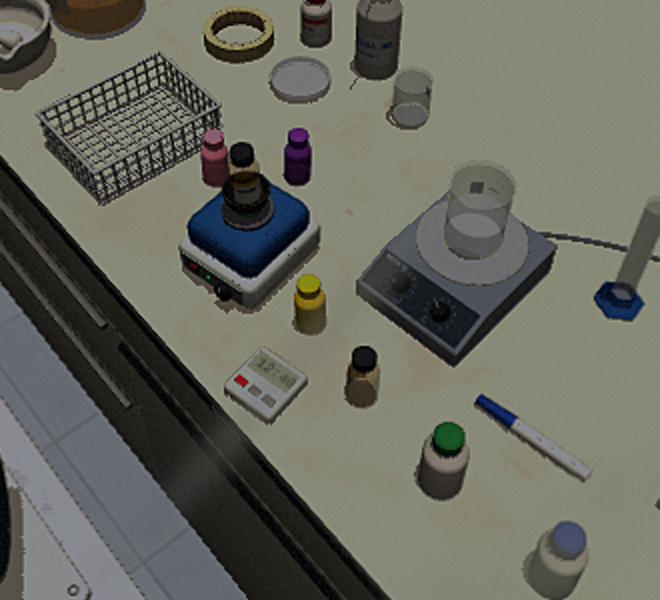

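Candidates by top-camera pixel: pink (237,240), purple (266,204), yellow (346,261), amber/black cap (390,268), amber/black cap in the cup (291,253). The crops confirm it: (291,253) in the cup is the mixed bottle and (390,268) at about (0.444, -0.118) is the next one. The other three have the wrong colour.

jog_arm(
  commands=[
    {"dp":[0.023,-0.034,0.001],"twist":[0,0,0],"hand":0},
    {"dp":[0.023,-0.034,0.001],"twist":[0,0,0],"hand":0},
    {"dp":[0.023,-0.034,0.001],"twist":[0,0,0],"hand":0},
    {"dp":[0.023,-0.034,0.001],"twist":[0,0,0],"hand":0},
    {"dp":[0.023,-0.034,0.001],"twist":[0,0,0],"hand":0},
    {"dp":[0.023,-0.034,0.001],"twist":[0,0,0],"hand":0},
    {"dp":[0.023,-0.034,0.001],"twist":[0,0,0],"hand":0},
    {"dp":[0.023,-0.034,0.001],"twist":[0,0,0],"hand":0},
    {"dp":[0.023,-0.034,0.001],"twist":[0,0,0],"hand":0},
    {"dp":[0.023,-0.034,0.001],"twist":[0,0,0],"hand":0},
    {"dp":[0.023,-0.034,0.001],"twist":[0,0,0],"hand":0},
    {"dp":[0.023,-0.034,0.001],"twist":[0,0,0],"hand":0},
  ],
  force=40,
)

```text
time_s: 1.7
ee_pos: [0.4642, 0.1071, 0.2516]
eef_rot: [0.0, 0.173, 0.985, 0.0]
contact_force: [1.8, 1.8, 0.3]
grip_width: 0.0853
finger_force: 0.0
```

```bash
cat >> h.py <<'E'
from scipy.optimize import least_squares
def cloud(n):
    c=cam(n); im,d=r.get_image(n); v,u=np.nonzero(d>0)
    return im,d,pts(c,np.c_[u,v],d[v,u])
def circ(P,x,y,rad=None,R=.05):
    P=P[np.hypot(P[:,0]-x,P[:,1]-y)<R]
    if len(P)<15: return len(P),None
    f=least_squares(lambda c:np.hypot(*(P[:,:2]-c[:2]).T)-(rad or c[2]),[x,y,rad or .02],loss="soft_l1",f_scale=.001).x
    return len(P),f.round(4)
E
python3 - <<'E'
from h import *
im,d,P=cloud("wrist"); print(r.state()["ee_pos"]); save("w1",im)
z=P[:,2]; x,y=.466,.103
t=P[(z>.181)&(z<.192)&(np.hypot(P[:,0]-x,P[:,1]-y)<.03)]
print("cap",len(t),(t.max(0)/2+t.min(0)/2).round(4),np.ptp(t,0).round(4),t.mean(0).round(4))
print("body",circ(P[(z>.127)&(z<.165)],x,y,.017,.03))
t=P[(abs(z-.123)<.003)&(np.hypot(P[:,0]-x,P[:,1]-y)<.04)]; print("rim",len(t),(t.max(0)/2+t.min(0)/2).round(4),np.ptp(t,0).round(4))
E
```

```text
[0.4682056  0.10216288 0.25117679]
cap 1407 [0.4639 0.1039 0.1842] [0.0252 0.0252 0.0061] [0.463  0.1043 0.1849]
body (1163, array([0.4661, 0.1039, 0.017 ]))
rim 823 [0.4661 0.1053 0.123 ] [0.0526 0.0536 0.0059]
```

View pics/w1.png

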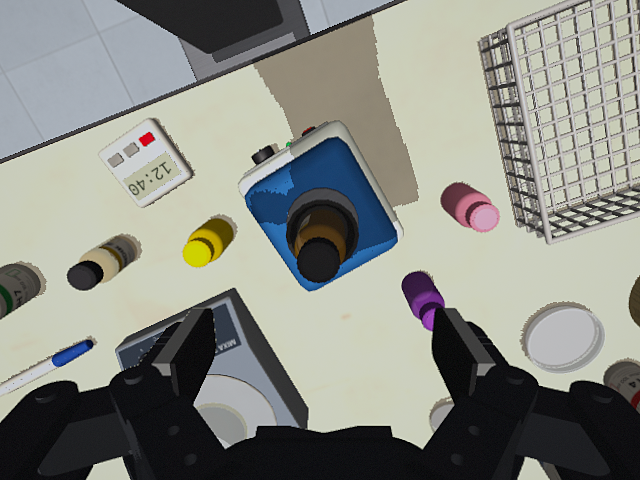

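The wrist view shows the mixed bottle in the cup at (320,255), with its body axis at (0.466, 0.104) and the cup rim centred near (0.466, 0.105).

jog_arm(
  commands=[
    {"dp":[0,0,0],"twist":[0,0,0],"hand":0},
    {"dp":[0,0,0],"twist":[0,0,0],"hand":0},
    {"dp":[0,0,-0.02],"twist":[0,0,0],"hand":0},
    {"dp":[0,0,-0.02],"twist":[0,0,0],"hand":0},
    {"dp":[0,0,0],"twist":[0,0,0],"hand":0},
    {"dp":[0,0,0],"twist":[0,0,0],"hand":0},
    {"dp":[0,0,0],"twist":[0,0,0],"hand":0},
  ],
)

```text
time_s: 2.33
ee_pos: [0.4634, 0.1099, 0.2124]
eef_rot: [0.0, 0.172, 0.985, 0.0]
contact_force: [-0.2, 0.1, -0.1]
grip_width: 0.0855
finger_force: 0.0
```

jog_arm(
  commands=[
    {"dp":[0.0022,-0.0055,-0.013],"twist":[0,0,0],"hand":0},
    {"dp":[0,0,-0.015],"twist":[0,0,0],"hand":0},
    {"dp":[0,0,-0.015],"twist":[0,0,0],"hand":0},
    {"dp":[0,0,-0.015],"twist":[0,0,0],"hand":0},
    {"dp":[0,0,-0.01],"twist":[0,0,0],"hand":0},
    {"dp":[0,0,-0.005],"twist":[0,0,0],"hand":0},
    {"dp":[0,0,0],"twist":[0,0,0],"hand":0},
    {"dp":[0,0,0],"twist":[0,0,0],"hand":0},
    {"dp":[0,0,0],"twist":[0,0,0],"hand":0},
  ],
)

```text
time_s: 3.08
ee_pos: [0.4662, 0.1037, 0.1394]
eef_rot: [0.001, 0.173, 0.985, 0.0]
contact_force: [-0.1, -1.1, 0.2]
grip_width: 0.086
finger_force: 0.0
```

jog_arm(
  commands=[
    {"dp":[0,0,0],"twist":[0,0,0],"hand":1},
    {"dp":[0,0,0],"twist":[0,0,0],"hand":1},
    {"dp":[0,0,0],"twist":[0,0,0],"hand":1},
    {"dp":[0,0,0],"twist":[0,0,0],"hand":1},
    {"dp":[0,0,0],"twist":[0,0,0],"hand":1},
    {"dp":[0,0,0],"twist":[0,0,0],"hand":1},
    {"dp":[0,0,0],"twist":[0,0,0],"hand":1},
    {"dp":[0,0,0],"twist":[0,0,0],"hand":1},
    {"dp":[0,0,0],"twist":[0,0,0],"hand":1},
    {"dp":[0,0,0],"twist":[0,0,0],"hand":1},
  ],
  force=40,
)

```text
time_s: 3.92
ee_pos: [0.4657, 0.1036, 0.1383]
eef_rot: [0.0, 0.173, 0.985, 0.0]
contact_force: [-1.0, -0.4, 2.1]
grip_width: 0.0325
finger_force: 40.9
```

jog_arm(
  commands=[
    {"dp":[0,0,0.01],"twist":[0,0,0],"hand":1},
    {"dp":[0,0,0.02],"twist":[0,0,0],"hand":1},
    {"dp":[0,0,0.025],"twist":[0,0,0],"hand":1},
    {"dp":[0,0.02,0.02],"twist":[0,0,0],"hand":1},
    {"dp":[0,0.03,0],"twist":[0,0,0],"hand":1},
    {"dp":[0,0.035,0],"twist":[0,0,0],"hand":1},
    {"dp":[0,0.035,0],"twist":[0,0,0],"hand":1},
    {"dp":[0,0.035,0],"twist":[0,0,0],"hand":1},
    {"dp":[0,0.035,0],"twist":[0,0,0],"hand":1},
    {"dp":[0,0.03,0],"twist":[0,0,0],"hand":1},
    {"dp":[0,0.025,0],"twist":[0,0,0],"hand":1},
    {"dp":[0,0.015,0],"twist":[0,0,0],"hand":1},
  ],
)

```text
time_s: 4.92
ee_pos: [0.4651, 0.3659, 0.2126]
eef_rot: [-0.0, 0.172, 0.985, -0.0]
contact_force: [-0.3, -0.8, -0.3]
grip_width: 0.0323
finger_force: 40.5
```

```bash
python3 - <<'E'
from h import *
a=np.load("top0.npz");v,u=np.nonzero(a["d"]>0);P=pts(cam("top"),np.c_[u,v],a["d"][v,u])
q=P[(P[:,2]>.045)&(P[:,2]<.066)&(abs(P[:,0]-.469)<.12)&(abs(P[:,1]-.363)<.1)]
print(len(q),cv2.minAreaRect((q[:,:2]*1000).astype(np.float32)))
im,d,P=cloud("scene"); s=r.state(); print(s["ee_pos"],s["grip_width"],s["contact_force"]); save("s2",cv2.resize(im[130:310,150:390],(800,600)))
q=P[(np.hypot(P[:,0]-s["ee_pos"][0],P[:,1]-s["ee_pos"][1])<.025)]; print(np.percentile(q[:,2],[0,1,3,10]).round(3))
E
```

```text
760 ((469.3703918457031, 357.9178466796875), (193.93199157714844, 142.5322723388672), 0.4906003773212433)
[0.46521152 0.367069   0.21235659] 0.032117121393249196 [-1.07991058  0.07068115 -0.559062  ]
[-0.005 -0.003 -0.002 -0.001]
```

View pics/s2.png

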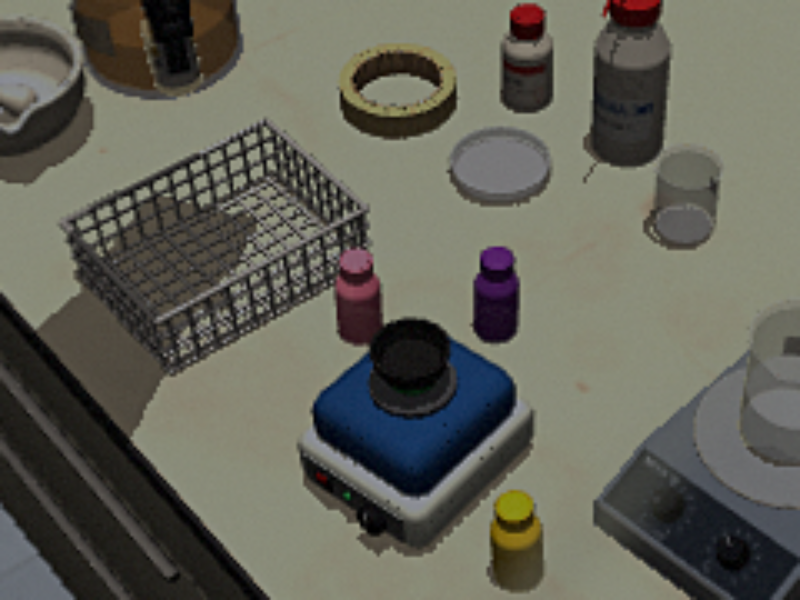

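The cup is now empty, at crop (410,355), and the basket is centred at about (0.469, 0.358).

jog_arm(
  commands=[
    {"dp":[0.004,-0.0065,-0.01],"twist":[0,0,0],"hand":1},
    {"dp":[0,0,-0.025],"twist":[0,0,0],"hand":1},
    {"dp":[0,0,-0.025],"twist":[0,0,0],"hand":1},
    {"dp":[0,0,-0.025],"twist":[0,0,0],"hand":1},
    {"dp":[0,0,-0.025],"twist":[0,0,0],"hand":1},
    {"dp":[0,0,-0.02],"twist":[0,0,0],"hand":1},
    {"dp":[0,0,-0.02],"twist":[0,0,0],"hand":1},
    {"dp":[0,0,-0.015],"twist":[0,0,0],"hand":1},
    {"dp":[0,0,-0.006],"twist":[0,0,0],"hand":1},
    {"dp":[0,0,0],"twist":[0,0,0],"hand":1},
    {"dp":[0,0,0],"twist":[0,0,0],"hand":1},
  ],
)

```text
time_s: 5.88
ee_pos: [0.47, 0.3562, 0.0425]
eef_rot: [-0.0, 0.174, 0.985, -0.0]
contact_force: [-0.5, 1.0, -0.9]
grip_width: 0.0324
finger_force: 40.5
```

jog_arm(
  commands=[
    {"dp":[0,0,-0.005],"twist":[0,0,0],"hand":1},
    {"dp":[0,0,0],"twist":[0,0,0],"hand":1},
    {"dp":[0,0,0],"twist":[0,0,0],"hand":0.35},
    {"dp":[0,0,0],"twist":[0,0,0],"hand":0.35},
    {"dp":[0,0,0],"twist":[0,0,0],"hand":0.35},
    {"dp":[0,0,0],"twist":[0,0,0],"hand":0.35},
    {"dp":[0,0,0.01],"twist":[0,0,0],"hand":0.35},
    {"dp":[0,0,0.02],"twist":[0,0,0],"hand":0.35},
    {"dp":[0,0,0.03],"twist":[0,0,0],"hand":0.35},
    {"dp":[0,0,0.04],"twist":[0,0,0],"hand":0.35},
    {"dp":[0,0,0.04],"twist":[0,0,0],"hand":0.35},
    {"dp":[0,0,0.04],"twist":[0,0,0],"hand":0},
  ],
)

```text
time_s: 6.88
ee_pos: [0.4691, 0.3569, 0.2201]
eef_rot: [0.0, 0.173, 0.985, 0.0]
contact_force: [1.9, 0.2, -0.7]
grip_width: 0.0659
finger_force: 0.0
```

```bash
python3 - <<'E'
from h import *
im,d,P=cloud("scene"); s=r.state(); print(s["ee_pos"],s["grip_width"]); save("s3",cv2.resize(im[130:310,150:390],(600,450)))
q=P[(P[:,2]>.119)&(P[:,2]<.127)&(np.hypot(P[:,0]-.466,P[:,1]-.104)<.04)]; print((q.max(0)/2+q.min(0)/2).round(4),np.ptp(q,0).round(4))
print("out",circ(P[(P[:,2]>.110)&(P[:,2]<.120)&(np.hypot(P[:,0]-.466,P[:,1]-.104)>.024)],.466,.104,.0265,.035))
E
```

```text
[0.4711112  0.35800718 0.22847828] 0.07275879169088091
[0.4665 0.1038 0.1221] [0.0539 0.0545 0.0061]
out (55, array([0.4653, 0.1046, 0.0265]))
```

View pics/s3.png

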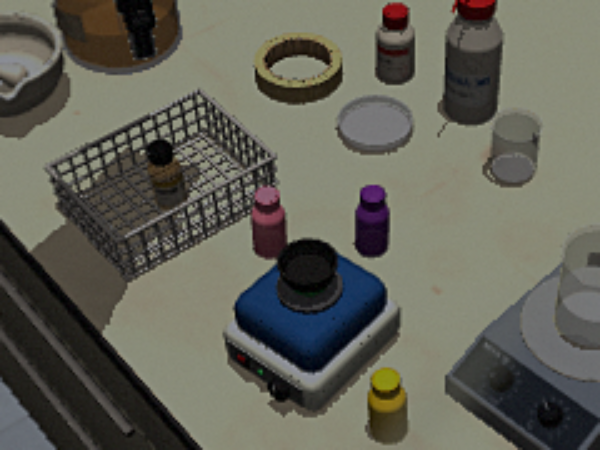

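The mixed bottle stands in the basket at crop (163,172). Next bottle.

jog_arm(
  commands=[
    {"dp":[0,-0.02,0],"twist":[0,0,0],"hand":0},
    {"dp":[-0.002,-0.04,0],"twist":[0,0,0],"hand":0},
    {"dp":[-0.002,-0.04,0],"twist":[0,0,0],"hand":0},
    {"dp":[-0.003,-0.04,0],"twist":[0,0,0],"hand":0},
    {"dp":[-0.003,-0.04,0],"twist":[0,0,0],"hand":0},
    {"dp":[-0.003,-0.04,0],"twist":[0,0,0],"hand":0},
    {"dp":[-0.003,-0.04,0],"twist":[0,0,0],"hand":0},
    {"dp":[-0.003,-0.04,0],"twist":[0,0,0],"hand":0},
    {"dp":[-0.003,-0.04,0],"twist":[0,0,0],"hand":0},
    {"dp":[-0.003,-0.04,0],"twist":[0,0,0],"hand":0},
    {"dp":[0,-0.04,0],"twist":[0,0,0],"hand":0},
    {"dp":[0,-0.035,0],"twist":[0,0,0],"hand":0},
  ],
)

```text
time_s: 7.93
ee_pos: [0.4441, -0.1002, 0.2184]
eef_rot: [0.001, 0.173, 0.985, -0.0]
contact_force: [1.4, 0.5, -0.9]
grip_width: 0.0856
finger_force: 0.0
```

jog_arm(
  commands=[
    {"dp":[0,-0.02,0],"twist":[0,0,0],"hand":0},
    {"dp":[0,0,0],"twist":[0,0,0],"hand":0},
    {"dp":[0,0,0],"twist":[0,0,0],"hand":0},
    {"dp":[0,0,0],"twist":[0,0,0],"hand":0},
    {"dp":[0,0,0],"twist":[0,0,0],"hand":0},
  ],
)

```text
time_s: 8.35
ee_pos: [0.4446, -0.1171, 0.2176]
eef_rot: [0.0, 0.173, 0.985, 0.0]
contact_force: [0.8, 0.5, -0.4]
grip_width: 0.0853
finger_force: 0.0
```

```bash
python3 - <<'E'
from h import *
im,d,P=cloud("wrist"); print(r.state()["ee_pos"]); z=P[:,2]; x,y=.444,-.118
t=P[(z>.073)&(z<.082)&(np.hypot(P[:,0]-x,P[:,1]-y)<.03)]
print("cap",len(t),(t.max(0)/2+t.min(0)/2).round(4),np.ptp(t,0).round(4))
print("body",circ(P[(z>.01)&(z<.055)],x,y,.017,.03))
q=P[(P[:,2]>.02)&(P[:,2]<.13)&(np.hypot(P[:,0]-x,P[:,1]-y)<.09)&(np.hypot(P[:,0]-x,P[:,1]-y)>.03)];print("near",len(q))
E
```

```text
[ 0.44462694 -0.1169465   0.21758993]
cap 810 [ 0.4437 -0.1162  0.0758] [0.0252 0.0251 0.0055]
body (652, array([ 0.4438, -0.1175,  0.017 ]))
near 432
```

jog_arm(
  commands=[
    {"dp":[-0.0007,-0.0005,-0.02],"twist":[0,0,0],"hand":0},
    {"dp":[0,0,-0.025],"twist":[0,0,0],"hand":0},
    {"dp":[0,0,-0.025],"twist":[0,0,0],"hand":0},
    {"dp":[0,0,-0.025],"twist":[0,0,0],"hand":0},
    {"dp":[0,0,-0.025],"twist":[0,0,0],"hand":0},
    {"dp":[0,0,-0.02],"twist":[0,0,0],"hand":0},
    {"dp":[0,0,-0.02],"twist":[0,0,0],"hand":0},
    {"dp":[0,0,-0.015],"twist":[0,0,0],"hand":0},
    {"dp":[0,0,-0.01],"twist":[0,0,0],"hand":0},
    {"dp":[0,0,0],"twist":[0,0,0],"hand":0},
    {"dp":[0,0,0],"twist":[0,0,0],"hand":0},
    {"dp":[0,0,0],"twist":[0,0,0],"hand":0},
  ],
)

```text
time_s: 9.4
ee_pos: [0.4445, -0.1181, 0.033]
eef_rot: [0.0, 0.173, 0.985, -0.0]
contact_force: [-0.3, 0.6, -1.3]
grip_width: 0.0858
finger_force: 0.0
```

jog_arm(
  commands=[
    {"dp":[0,0,0],"twist":[0,0,0],"hand":1},
    {"dp":[0,0,0],"twist":[0,0,0],"hand":1},
    {"dp":[0,0,0],"twist":[0,0,0],"hand":1},
    {"dp":[0,0,0],"twist":[0,0,0],"hand":1},
    {"dp":[0,0,0],"twist":[0,0,0],"hand":1},
    {"dp":[0,0,0],"twist":[0,0,0],"hand":1},
    {"dp":[0,0,0],"twist":[0,0,0],"hand":1},
    {"dp":[0,0,0],"twist":[0,0,0],"hand":1},
    {"dp":[0,0,0],"twist":[0,0,0],"hand":1},
    {"dp":[0,0,0],"twist":[0,0,0],"hand":1},
    {"dp":[0,0,0],"twist":[0,0,0],"hand":1},
  ],
  force=60,
)

```text
time_s: 10.32
ee_pos: [0.4442, -0.1185, 0.0328]
eef_rot: [0.0, 0.173, 0.985, -0.0]
contact_force: [-0.3, 1.2, 6.1]
grip_width: 0.0318
finger_force: 58.8
```

jog_arm(
  commands=[
    {"dp":[0,0,0.015],"twist":[0,0,0],"hand":1},
    {"dp":[0,0,0.035],"twist":[0,0,0],"hand":1},
    {"dp":[0,0,0.04],"twist":[0,0,0],"hand":1},
    {"dp":[0,0,0.04],"twist":[0,0,0],"hand":1},
    {"dp":[0,0.01,0.03],"twist":[0,0,0],"hand":1},
    {"dp":[0.003,0.03,0],"twist":[0,0,0],"hand":1},
    {"dp":[0.004,0.035,0],"twist":[0,0,0],"hand":1},
    {"dp":[0.004,0.035,0],"twist":[0,0,0],"hand":1},
    {"dp":[0.004,0.035,0],"twist":[0,0,0],"hand":1},
    {"dp":[0.004,0.035,0],"twist":[0,0,0],"hand":1},
    {"dp":[0.003,0.03,0],"twist":[0,0,0],"hand":1},
    {"dp":[0,0.0125,0],"twist":[0,0,0],"hand":1},
  ],
)

```text
time_s: 11.32
ee_pos: [0.4659, 0.1071, 0.1923]
eef_rot: [-0.0, 0.172, 0.985, 0.0]
contact_force: [-0.2, -0.6, -2.0]
grip_width: 0.0317
finger_force: 59.8
```

jog_arm(
  commands=[
    {"dp":[0,0,0],"twist":[0,0,0],"hand":1},
    {"dp":[0,0,0],"twist":[0,0,0],"hand":1},
    {"dp":[0,0,0],"twist":[0,0,0],"hand":1},
    {"dp":[0,0,0],"twist":[0,0,0],"hand":1},
    {"dp":[0,0,0],"twist":[0,0,0],"hand":1},
  ],
)

```text
time_s: 11.73
ee_pos: [0.466, 0.1031, 0.1923]
eef_rot: [0.0, 0.174, 0.985, -0.0]
contact_force: [0.8, -0.5, -0.8]
grip_width: 0.0315
finger_force: 59.8
```

```bash
python3 - <<'E'
from h import *
im,d,P=cloud("scene"); s=r.state(); print(s["ee_pos"],s["contact_force"]); save("s4",cv2.resize(im[150:310,180:390],(787,600)))
x,y=s["ee_pos"][:2];z=P[:,2];h=np.hypot(P[:,0]-x,P[:,1]-y)
q=P[(z>.13)&(z<.18)&(h<.03)]; print("bottle z min",np.percentile(q[:,2],[0,2,5]).round(4))
print("body",circ(P[(z>.158)&(z<.180)],x,y,.017,.022))
q=P[(z>.119)&(z<.127)&(np.hypot(P[:,0]-.466,P[:,1]-.104)<.04)]; print("rim",(q.max(0)/2+q.min(0)/2).round(4),np.ptp(q,0).round(4))
E
```

```text
[0.46602081 0.10315113 0.19230778] [ 1.06386855 -0.15528316 -0.94794996]
bottle z min [0.1588 0.1595 0.1608]
body (98, array([0.4647, 0.1029, 0.017 ]))
rim [0.4661 0.1034 0.1227] [0.0537 0.0521 0.0068]
```

View pics/s4.png

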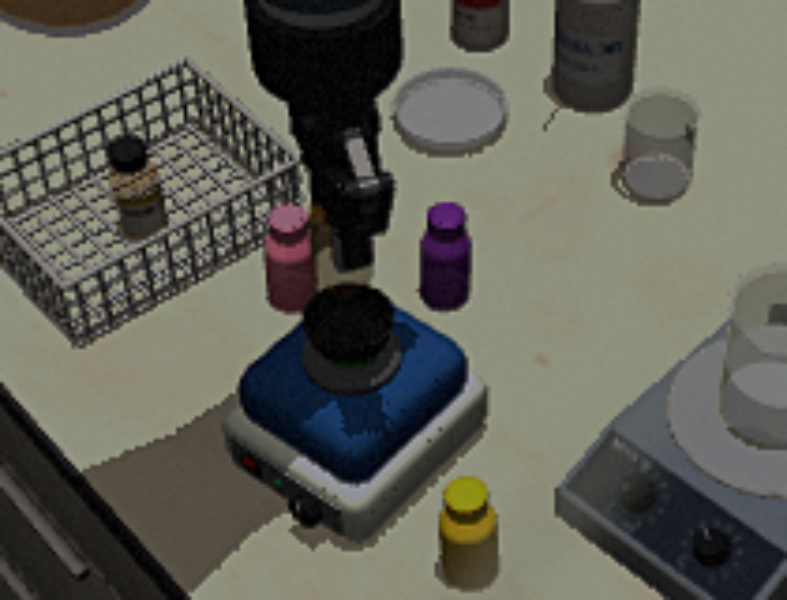

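The next bottle hangs right above the empty cup, which shows at crop (350,335). I'll lower it in.

jog_arm(
  commands=[
    {"dp":[0.0008,0.001,-0.01],"twist":[0,0,0],"hand":1},
    {"dp":[0,0,-0.01],"twist":[0,0,0],"hand":1},
    {"dp":[0,0,-0.008],"twist":[0,0,0],"hand":1},
    {"dp":[0,0,-0.006],"twist":[0,0,0],"hand":1},
    {"dp":[0,0,-0.005],"twist":[0,0,0],"hand":1},
    {"dp":[0,0,-0.004],"twist":[0,0,0],"hand":1},
    {"dp":[0,0,-0.003],"twist":[0,0,0],"hand":1},
    {"dp":[0,0,0],"twist":[0,0,0],"hand":1},
    {"dp":[0,0,0],"twist":[0,0,0],"hand":1},
    {"dp":[0,0,0],"twist":[0,0,0],"hand":1},
  ],
)

```text
time_s: 12.62
ee_pos: [0.467, 0.1051, 0.1466]
eef_rot: [0.0, 0.173, 0.985, 0.0]
contact_force: [0.0, 0.6, -1.2]
grip_width: 0.0318
finger_force: 59.8
```

jog_arm(
  commands=[
    {"dp":[0,0,-0.002],"twist":[0,0,0],"hand":1},
    {"dp":[0,0,-0.002],"twist":[0,0,0],"hand":1},
    {"dp":[0,0,0],"twist":[0,0,0],"hand":1},
    {"dp":[0,0,0],"twist":[0,0,0],"hand":1},
    {"dp":[0,0,0],"twist":[0,0,0],"hand":1},
  ],
)

```text
time_s: 13.03
ee_pos: [0.4667, 0.1051, 0.1423]
eef_rot: [-0.0, 0.173, 0.985, -0.0]
contact_force: [0.3, 0.1, -0.8]
grip_width: 0.0317
finger_force: 59.8
```

jog_arm(
  commands=[
    {"dp":[0,0,-0.0015],"twist":[0,0,0],"hand":1},
    {"dp":[0,0,-0.0015],"twist":[0,0,0],"hand":1},
    {"dp":[0,0,0],"twist":[0,0,0],"hand":1},
    {"dp":[0,0,0],"twist":[0,0,0],"hand":1},
    {"dp":[0,0,0],"twist":[0,0,0],"hand":1},
  ],
)

```text
time_s: 13.45
ee_pos: [0.4669, 0.1051, 0.1395]
eef_rot: [0.0, 0.173, 0.985, 0.0]
contact_force: [-0.6, -0.4, 4.1]
grip_width: 0.0323
finger_force: 60.3
```

jog_arm(
  commands=[
    {"dp":[0,0,-0.0015],"twist":[0,0,0],"hand":1},
    {"dp":[0,0,-0.0015],"twist":[0,0,0],"hand":1},
    {"dp":[0,0,0],"twist":[0,0,0],"hand":1},
    {"dp":[0,0,0],"twist":[0,0,0],"hand":1},
    {"dp":[0,0,0],"twist":[0,0,0],"hand":1},
  ],
)

```text
time_s: 13.87
ee_pos: [0.467, 0.105, 0.1366]
eef_rot: [0.0, 0.173, 0.985, 0.0]
contact_force: [-0.8, 0.9, 7.0]
grip_width: 0.0318
finger_force: 60.7
```

```bash
python3 - <<'E'
from h import *
F=[]
for i in range(4):
    im,d,P=cloud("scene"); s=r.state(); F.append(np.r_[s["ee_pos"],s["contact_force"]])
print(np.mean(F,0).round(4)); save("s5",cv2.resize(im[190:290,230:330],(600,600),interpolation=cv2.INTER_CUBIC))
for n in("top","scene"):
    if n=="top": im,d,P=cloud(n)
    z=P[:,2];h=np.hypot(P[:,0]-.4663,P[:,1]-.104); q=z[(h>.022)&(h<.029)&(z>.105)&(z<.13)]; print(n,len(q),np.percentile(q,[50,80,90,95]).round(4))
a=np.load("scene0.npz");c=cam("scene");v,u=np.nonzero(a["d"]>0);P=pts(c,np.c_[u,v],a["d"][v,u]);z=P[:,2];h=np.hypot(P[:,0]-.4663,P[:,1]-.104); q=z[(h>.022)&(h<.029)&(z>.105)&(z<.13)]; print("ref scene",len(q),np.percentile(q,[50,80,90,95]).round(4))
E
```

```text
[ 0.467   0.105   0.1366 -1.2309 -0.2657  6.7532]Traceback (most recent call last):
  File "<stdin>", line 8, in <module>
    return _quantile_unchecked(
        a, q, axis, out, overwrite_input, method, keepdims, weights)
    return _ureduce(a,
                    func=_quantile_ureduce_func,
    ...<5 lines>...
                    overwrite_input=overwrite_input,
                    method=method)
    r = func(a, **kwargs)
    result = _quantile(arr,
                       quantiles=q,
    ...<2 lines>...
                       out=out,
                       weights=wgt)
    slices_having_nans = np.isnan(arr[-1, ...])
                                  ~~~^^^^^^^^^
IndexError: index -1 is out of bounds for axis 0 with size 0
```

View pics/s5.png

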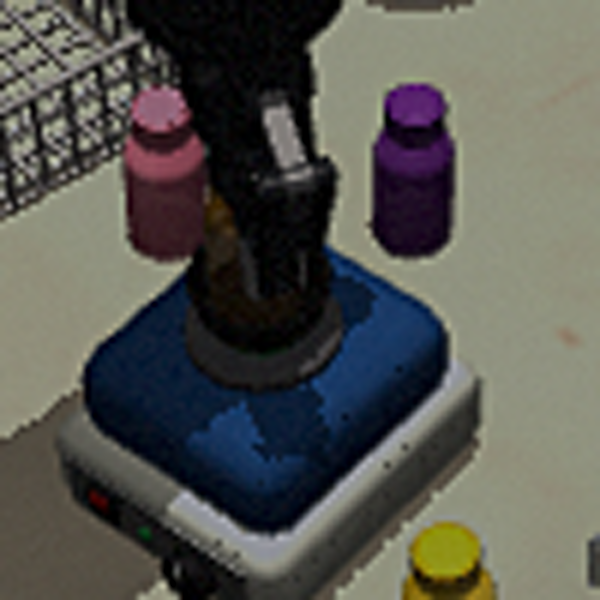

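The bottle is upright in the depressed cup, with only a sliver of green left at crop (265,350). Force and height both put the travel at 5.2–5.6 mm, so I'll press about 0.6 mm more.

jog_arm(
  commands=[
    {"dp":[0,0,-0.0006],"twist":[0,0,0],"hand":1},
    {"dp":[0,0,0],"twist":[0,0,0],"hand":1},
    {"dp":[0,0,0],"twist":[0,0,0],"hand":1},
    {"dp":[0,0,0],"twist":[0,0,0],"hand":1},
    {"dp":[0,0,0],"twist":[0,0,0],"hand":1},
    {"dp":[0,0,0],"twist":[0,0,0],"hand":1},
  ],
)

```text
time_s: 14.62
ee_pos: [0.467, 0.1051, 0.1361]
eef_rot: [0.0, 0.173, 0.985, 0.0]
contact_force: [-1.9, 0.2, 7.9]
grip_width: 0.0315
finger_force: 60.7
```

```bash
python3 - <<'E'
from h import *
F=[]
for i in range(6):
    im,d,P=cloud("scene"); s=r.state(); F.append(np.r_[s["ee_pos"],s["contact_force"],s["finger_force"]])
print(np.mean(F,0).round(4))
z=P[:,2];h=np.hypot(P[:,0]-.4663,P[:,1]-.104)
print("cup rim",np.sort(z[(h>.0245)&(h<.029)&(z>.095)&(z<.122)])[-12:].round(4))
a=np.load("scene0.npz");v,u=np.nonzero(a["d"]>0);P=pts(cam("scene"),np.c_[u,v],a["d"][v,u]);z=P[:,2];h=np.hypot(P[:,0]-.4663,P[:,1]-.104)
print("ref rim",np.sort(z[(h>.0245)&(h<.029)&(z>.095)&(z<.13)])[-12:].round(4))
E
```

```text
[ 0.467   0.105   0.1361 -0.5981 -0.2618  7.6444 60.6943]
cup rim [0.117  0.1171 0.1171 0.1172 0.1173 0.1177 0.118  0.1181 0.1181 0.1182
 0.119  0.1194]
ref rim [0.123  0.1232 0.1233 0.1234 0.1235 0.1236 0.1239 0.1241 0.1243 0.1244
 0.1246 0.1248]
```

Three checks agree on about 6 mm: the rim is down 5.9 mm, the push is about 8 N, and the TCP is down 5.7 mm. I'm handing in.

```bash
python3 -c "
from bench import r
print(r.finish_job())"
```

```text
the job is handed in; nothing more can be done
None
```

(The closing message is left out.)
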